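# Park the egg hanger at the end of the bent drying rail

### The arm

A 6-joint arm with a two-finger parallel gripper is mounted at the origin on the work surface; the furniture and walls round the work are solid. World frame = base frame: x ahead of the robot, y to its left, z up, the work surface at z = 0. Lengths are in m, angles in rad, forces in N, time in s.
With the tool pointing down it reaches from about 0.325 to 0.9 m from the base axis. Payload 6.1 kg.
Tool frame: the origin (TCP) lies at the very end of the fingers, on their centre line; the grasp point (between the pads) lies 19 mm behind it; z points along the fingers, y is the line along which they close (so a half turn about z gives the same grasp; the last joint's range is limited). The gripper opens to 87 mm and grips with 3 to 60 N. Pads are 19 mm wide; open, the fingers measure 117 mm over their backs; the gripper's body (75 mm by 190 mm) begins 51 mm behind the grasp point.
Start: joints at [-1.306, 0.22, 1.526, -0, 1.395, -0.126], TCP at [0.238, -0.578, 0.223] pointing down, gripper open.
Joint ranges: [-2.98, 2.98], [-0.91, 2.08], [0.09, 2.57], [-1.24, 4.39], [0.2, 2.65], [-2.68, 2.68]. Speed limits (rad/s): [2.57, 2.57, 3.01, 3.14, 3.14, 3.14].

### API

Orientations are given as a rotation vector (axis times angle).
In Python, from rig import ctrl, planner, cams, sign_off gives the robot as it stands. Calls block until the motion is done:
- ctrl.move_ptp(position, orientation): joint-space move of the TCP to a pose.
- ctrl.servo_line(position, attitude=None, rate=0.15): straight line of the TCP; attitude=None keeps the orientation; rate is the mean speed in m/s.
- ctrl.movej(angles): joint-space move.
- ctrl.move_gripper(opening, effort=None): finger opening in m; effort is the grip in N (None keeps the last); returns when the fingers have stopped.
- ctrl.sleep(seconds).
- planner.inverse_kinematics(position, orientation): joint angles nearest the present ones, or None.
- ctrl.get_state(): the state.
- cams.camera(name): name is "scene" or "top" or "wrist"; returns a dict with "img" (480x640x3 uint8, red, green, blue), "depth" (480x640 float32, m along the optical axis (not along the pixel's ray), 0 where there is no reading), "fx", "fy", "cx", "cy" (pixels), "R" (3x3) and "t" (3): a world point X has camera coordinates R X + t. Camera axes: x right, y down, z forward; pixel columns grow to the right and rows downward; lengths in m; the calibration is good to about 2 mm. A picture is of the moment at which its call begins.
A pose or a line that the arm cannot do raises ctrl.MotionError and nothing moves.
- sign_off(): hands the job in; it is judged then, once.
The state is a dict: "clock": time; "qpos": joint angles; "qd": joint speeds; "joint_efforts": joint torques, N m; "tool_pos": TCP position; "ee_rot": TCP orientation; "wrist_force": force on the tool from outside, world axes, zero at the start; "ft_torque": the same for the moment, N m; "width": finger opening in m; "grasp_force": force on a finger pad.
Only numpy, scipy, OpenCV 4.12 (cv2) and the standard library are available. Lean on these libraries where they do the work, as an engineer would, in place of code of your own. Each camera call takes 0.05 s, during which the arm holds its last target. There are 200 camera calls.

### The job

Take the yellow egg-shaped hanger by its wooden tab and slide it along the bent wire drying rail, round both corners and past the orange spring catch, until it rests right up against the red end stop. Then let go, so that it hangs there with the catch sprung shut behind it. Ease it along by feel: never force it against the wire, the catch or the stop, and leave the other things on the table alone.

Things in the scene. Friction and masses are not known exactly. Their poses are not given: they have to be found in the camera images.
- rail: Drying rail: steel wire 8 mm thick, level, centre line 130 mm above the table, on a wooden post with 68 mm foot at each end, fixed and rigid, no other supports. Origin: on the table under the START post's axis (blue collar, at the robot's left); x along the wire's first leg, away from that post; z up. Nothing on it stands higher than 143 mm. Its course: see wire_start.
- wire_start (a point): Centre of the wire over the start post; x along leg 1, y left of it. Leg 1: straight 110 to 150 mm; the wire bends left (to +y) 60 degrees; leg 2: straight 60 to 95 mm; bends right 60 degrees; leg 3: straight 105 mm to the red stop. Centre-line radius of the bends 30 mm. Bent by hand: each bend may be off by 15 degrees either way and legs vary as said; feel (or see) its course.
- hanger: Flat hanger, 10 mm thick, 70-120 g, on the wire. Origin: centre of its hole (16 mm, in a pale ring 32 mm across); x: hole axis, towards the stop; z up. Pale tab to grip: 10 mm thick (x), 24 wide (y), 14 to 52 mm above the origin. Yellow egg below, 40 mm wide, to -56 mm. Hangs with origin 4 mm under the wire's centre, 60 to 90 mm from the start post; raised 4 mm it has 4 mm play all round.
- catch (a joint): Orange spring flap, 20 mm long, on a pin left of leg 3 (32 mm before the face of the red end stop, 30 mm beside the wire, at wire height). The stop is a disc 24 mm across at the end of leg 3. 0 rad: shut, square to the wire, tip 10 mm beside it, in the ring's way. The hanger pushes it open (to about 0.8 rad, a few N); it springs shut once the ring is past, some mm before the stop.
- tape_1: Roll of masking tape lying flat, 96 mm across, 25 mm high, bystander behind the rail; origin: centre of the underside
- paint_cup: Small clear plastic cup, 46 mm across, 47 mm high, bystander behind the rail; origin: centre of the underside
There are look-alikes about, which are no part of the job. Of the things shaped like the hanger, the wooden one is meant.

How it is judged:
By the outcome, as a careful person would: the job done as asked, in the order asked, and still so for the second after the job is handed in, with the robot touching nothing.
It also fails if it takes over 69 s, if anything falls off the work surface, if the arm or the gripper's body presses on something with over 40 N, if the wrist force passes 120 N, or if a joint passes its speed limit or range.

## Working session

There is one attempt and no reset: what is moved stays moved. The work goes in short steps, each a Python script; the robot and the scene stay as the last script left them, time stands still between calls to the robot, and variables do not carry over. Pictures are saved under pics/ and viewed, at most 10 in all, crops included, and the job is handed in when it is done.

```bash
ls; mkdir -p pics; python3 - <<'E'
from rig import ctrl,cams
import cv2,numpy as np
for n in ("scene","top"):
    c=cams.camera(n); np.savez(f"pics/{n}0.npz",**c)
    cv2.imwrite(f"pics/{n}0.png",c["img"][:,:,::-1]); print(n,c["fx"],c["R"].round(3).tolist(),c["t"].round(3))
print(ctrl.get_state())
E
```

```text
pics
scene 612.3494003774642 [[-0.89, -0.455, -0.016], [-0.267, 0.551, -0.79], [0.369, -0.699, -0.612]] [0.535 0.229 1.005]
top 579.6376500204542 [[0.063, -0.998, -0.004], [-0.975, -0.06, -0.215], [0.214, 0.018, -0.977]] [-0.045  0.627  1.009]
{'clock': 0.1, 'qpos': array([-1.30610748e+00,  2.21151847e-01,  1.52747995e+00, -1.75893737e-05,
        1.39468753e+00, -1.26106930e-01]), 'qd': array([-3.68782010e-04, -3.85051579e-03, -4.24183436e-03, -9.89005369e-05,
        1.25681952e-03, -5.26409048e-05]), 'joint_efforts': array([ 9.31412142e-04, -4.95946383e+01, -3.88518977e+01,  7.01889815e-02,
        5.15551341e-02, -5.25181554e-05]), 'tool_pos': array([ 0.23792027, -0.5773517 ,  0.22155267]), 'ee_rot': array([-3.08012018e+00, -6.09632340e-01,  2.14798400e-04]), 'wrist_force': array([ 0.15301172,  0.36619568, -0.49095469]), 'ft_torque': array([-0.01512364, -0.00219254,  0.07105518]), 'grasp_force': 0.0, 'width': 0.08651151756241389}
```

View pics/scene0.png

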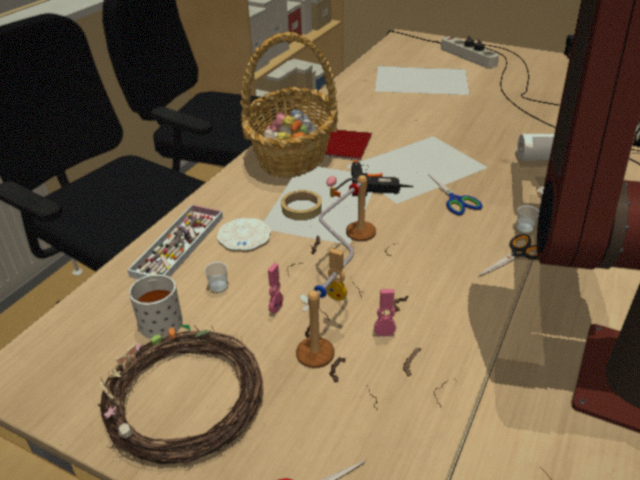

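View pics/top0.png

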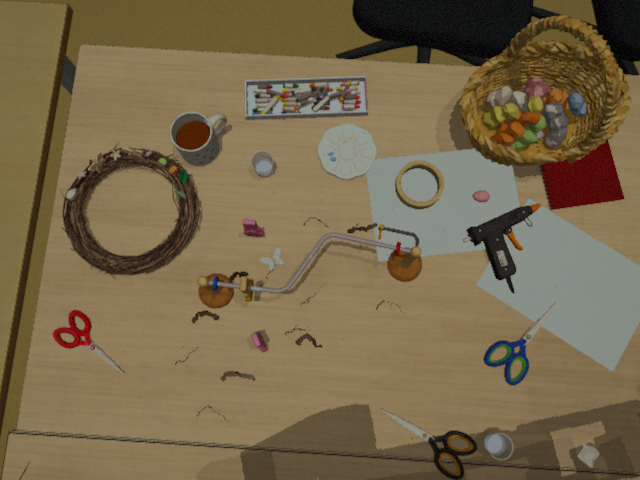

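Scene view: the yellow hanger with its tab is at (337,275), the start post with blue collar at (318,300) and the stop near (355,190). In the top view the hanger is at (247,287), blue collar at (213,285), bends at about (288,290) and (328,237), and the red stop at (398,249).
Possible mix-ups: the pink figures at top (252,228) and (260,340), and the pink egg at (481,196). The one meant is the yellow hanger with the wooden tab at (247,287), on the wire. I'll check it in a crop.

```bash
python3 - <<'E'
import cv2,numpy as np
a=cv2.imread("pics/top0.png")[215:315,190:440]; b=cv2.imread("pics/scene0.png")[155:365,270:420]
a=cv2.resize(a,(800,320),interpolation=cv2.INTER_CUBIC); 
cv2.imwrite("pics/c1.png",a); cv2.imwrite("pics/c2.png",cv2.resize(b,None,fx=2.8,fy=2.8,interpolation=cv2.INTER_CUBIC))
E
cat > h.py <<'E'
import numpy as np
def ray(c,u,v,z):
    R,t=c["R"],c["t"]; o=-R.T@t
    d=R.T@np.array([(u-c["cx"])/c["fx"],(v-c["cy"])/c["fy"],1.]); return o+d*(z-o[2])/d[2]
def proj(c,X):
    p=c["R"]@np.asarray(X)+c["t"]; return np.array([c["fx"]*p[0]/p[2]+c["cx"],c["fy"]*p[1]/p[2]+c["cy"]])
E
```

```text
(no output)
```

View pics/c1.png

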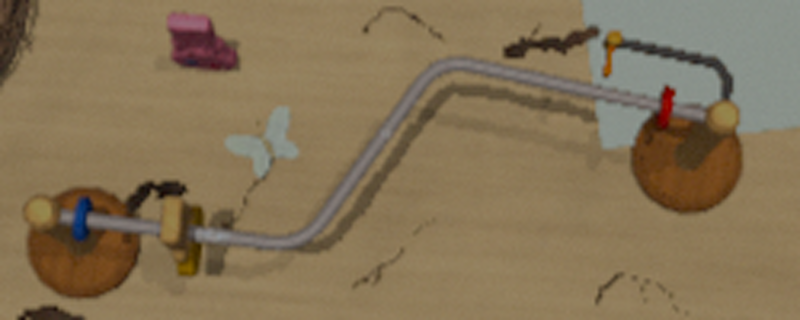

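View pics/c2.png

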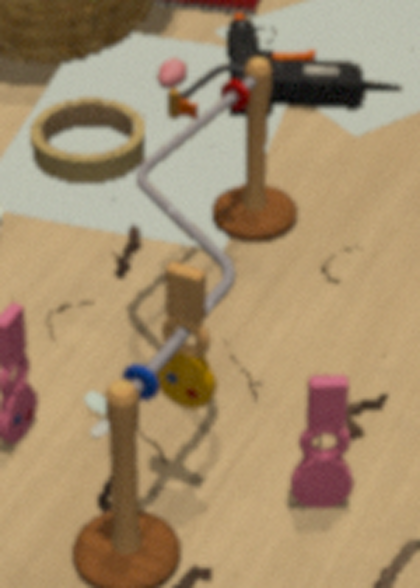

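The crops confirm it. The hanger has a wooden tab at top-crop (175,222) and a yellow egg below it, and the pink look-alikes stand off the rail. The wire corners are at crop (298,242) and (440,62). The catch pin is at (614,38), its flap tip at (607,72), and the red stop at (667,105).

```bash
cat > m.py <<'E'
import cv2,numpy as np
from scipy.ndimage import map_coordinates
from h import *
c=dict(np.load("pics/top0.npz")); s=dict(np.load("pics/scene0.npz"))
hsv=cv2.cvtColor(c["img"],cv2.COLOR_RGB2HSV).astype(float)
f=lambda p:np.array(p)/3.2+[190-.34,215-.34]
segs=[((212,235),(270,241)),((325,218),(415,87)),((475,66),(585,91))]
L=[]
for a,b in segs:
    a,b=f(a),f(b); d=(b-a)/np.linalg.norm(b-a); n=np.array([-d[1],d[0]]); P=[]
    for k in np.linspace(0,1,25):
        o=np.arange(-4,4.01,.25); q=(a+(b-a)*k)[:,None]+n[:,None]*o
        S=map_coordinates(hsv[:,:,1],q[::-1],order=1); V=map_coordinates(hsv[:,:,2],q[::-1],order=1)
        w=np.clip(np.median(S)*.9-S,0,None)+0; w[V<60]=0
        w*=np.abs(o-o[np.argmax(w)])<2.5
        if w.sum()>0: P.append(ray(c,*(a+(b-a)*k+n*(w@o)/w.sum()),.130)[:2])
    P=np.array(P,np.float32); vx,vy,x,y=cv2.fitLine(P,cv2.DIST_HUBER,0,.001,.001).ravel()
    v=np.array([vx,vy]); p=np.array([x,y]); 
    if v@(P[-1]-P[0])<0: v=-v
    r=(P-p)@np.array([-v[1],v[0]]); print(p,v,np.degrees(np.arctan2(v[1],v[0])),"rms mm",1e3*r.std(),len(P)); L.append((p,v))
X=lambda A,B:A[0]+A[1]*np.linalg.solve(np.c_[A[1],-B[1]],B[0]-A[0])[0]
c1,c2=X(L[0],L[1]),X(L[1],L[2])
foot=lambda A,q:A[0]+A[1]*(A[1]@(q-A[0]))
st=foot(L[0],ray(c,*f((40,211)),.14)[:2])
stop=foot(L[2],ray(c,*f((663,107)),.130)[:2]); pin=ray(c,*f((614,38)),.135)[:2]; tip=ray(c,*f((607,73)),.13)[:2]
hg=ray(c,*f((173,198)),.178)[:2];hg2=ray(c,*f((173,247)),.178)[:2]
print("st",st,"c1",c1,"c2",c2,"stop",stop,"pin",pin,"pin before stop",(stop-pin)@L[2][1],"side",np.cross(L[2][1],pin-L[2][0]))
th=[np.arctan2(l[1][1],l[1][0]) for l in L]
d1,d2=th[1]-th[0],th[1]-th[2]; t1,t2=.03*np.tan(d1/2),.03*np.tan(d2/2)
print("bends",np.degrees([d1,d2]),"legs",np.linalg.norm(c1-st)-t1,np.linalg.norm(c2-c1)-t1-t2,np.linalg.norm(stop-c2)-t2)
print("hanger tab ends",hg,hg2,"s",(hg-st)@L[0][1],(hg2-st)@L[0][1])
np.savez("rail.npz",st=st,c1=c1,c2=c2,stop=stop)
im=s["img"][:,:,::-1].copy(); im=cv2.resize(im[155:365,270:420],None,fx=2.8,fy=2.8,interpolation=cv2.INTER_CUBIC)
pts=[proj(s,[*p,.13]) for p in(st,c1,c2,stop)]; pts=np.array([((p-[270,155])+.5)*2.8-.5 for p in pts]).round().astype(int)
cv2.polylines(im,[pts],False,(0,255,0),1); cv2.imwrite("pics/ov.png",im)
E
python3 m.py
```

```text
[0.51429236 0.0696139 ] [-0.08021735 -0.9967774 ] -94.60106 rms mm 0.15239263 25
[0.57081693 0.00128606] [ 0.8489013  -0.52855146] -31.907629 rms mm 0.10934152 25
[ 0.61226434 -0.07818742] [-0.15696077 -0.98760486] -99.03053 rms mm 0.18235327 25
st [0.52299429 0.17774374] c1 [0.5117531  0.03806099] c2 [ 0.62002563 -0.02935277] stop [ 0.60048923 -0.15227698] pin [ 0.63585125 -0.12372623] pin before stop 0.0337473029316764 side 0.030442354204427848
bends [62.693428 67.1229  ] legs 0.12186053963776625 0.08936767 0.10456411903366351
hanger tab ends [0.52740083 0.10269055] [0.50234386 0.100461  ] s 0.07445784537246224 0.07869021558798789m.py:27: DeprecationWarning: Arrays of 2-dimensional vectors are deprecated. Use arrays of 3-dimensional vectors instead. (deprecated in NumPy 2.0)
  print("st",st,"c1",c1,"c2",c2,"stop",stop,"pin",pin,"pin before stop",(stop-pin)@L[2][1],"side",np.cross(L[2][1],pin-L[2][0]))
```

View pics/ov.png

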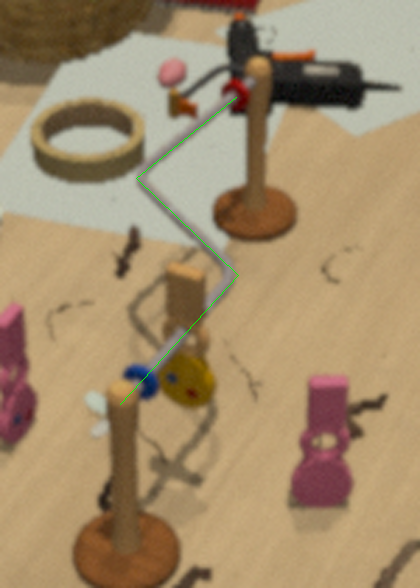

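```bash
cat > path.py <<'E'
import numpy as np
from scipy.spatial.transform import Rotation as Ro
d=np.load("rail.npz"); st,c1,c2,stop=(d[k].astype(float) for k in("st","c1","c2","stop"))
u=lambda a:a/np.linalg.norm(a)
e=[u(c1-st),u(c2-c1),u(stop-c2)]; th=[np.arctan2(v[1],v[0]) for v in e]; r=.03
b1,b2=th[1]-th[0],th[1]-th[2]; t1,t2=r*np.tan(b1/2),r*np.tan(b2/2)
l1=np.linalg.norm(c1-st)-t1; l2=np.linalg.norm(c2-c1)-t1-t2; l3=np.linalg.norm(stop-c2)-t2
S=np.cumsum([l1,r*b1,l2,r*b2,l3]); END=S[4]
def at(s):
    "centre-line point and heading at arc length s"
    if s<S[0]: return st+e[0]*s,th[0]
    if s<S[1]:
        a=(s-S[0])/r; n=np.array([-e[0][1],e[0][0]]); return st+e[0]*l1+r*(np.sin(a)*e[0]+(1-np.cos(a))*n),th[0]+a
    if s<S[2]: return c1+e[1]*(t1+s-S[1]),th[1]
    if s<S[3]:
        a=(s-S[2])/r; n=np.array([e[1][1],-e[1][0]]); return c2-e[1]*t2+r*(np.sin(a)*e[1]+(1-np.cos(a))*n),th[1]-a
    return c2+e[2]*(t2+s-S[3]),th[2]
def att(h,flip):
    h=h+np.pi*flip; y=np.array([np.cos(h),np.sin(h),0]); z=np.array([0,0,-1.]); return Ro.from_matrix(np.c_[np.cross(y,z),y,z]).as_rotvec()
E
python3 - <<'E'
from path import *; from rig import planner
print(S)
for f in(0,1):
    for s in(.0766,*S[:4],END-.005):
        p,h=at(s); q=planner.inverse_kinematics([*p,.152],att(h,f)); print(f,round(s,3),p.round(3),None if q is None else np.round(q,2))
E
```

```text
[0.12186054 0.15468674 0.24405443 0.27919988 0.38376401]
0 0.077 [0.517 0.101] [ 0.04  0.05  1.85 -0.    1.24  1.7 ]
0 0.122 [0.513 0.056] [-0.04  0.02  1.88 -0.    1.24  1.61]
0 0.155 [0.527 0.028] [-0.1   0.05  1.85 -0.    1.24  0.46]
0 0.244 [ 0.603 -0.019] [-0.16  0.23  1.65 -0.    1.26  0.4 ]
0 0.279 [ 0.617 -0.049] [-0.21  0.26  1.61 -0.    1.27  1.52]
0 0.379 [ 0.601 -0.147] [-0.37  0.26  1.61 -0.    1.27  1.36]
1 0.077 [0.517 0.101] [ 0.04  0.05  1.85 -0.    1.24 -1.45]
1 0.122 [0.513 0.056] [-0.04  0.02  1.88 -0.    1.24 -1.53]
1 0.155 [0.527 0.028] [-0.1   0.05  1.85 -0.    1.24 -2.68]
1 0.244 [ 0.603 -0.019] None
1 0.279 [ 0.617 -0.049] [-0.21  0.26  1.61  0.    1.27 -1.62]
1 0.379 [ 0.601 -0.147] [-0.37  0.26  1.61  0.    1.27 -1.78]
```

```bash
python3 - <<'E'
from path import *; from rig import ctrl,cams
import cv2
def sh(n):
    s=ctrl.get_state(); print(n,round(s["clock"],2),s["tool_pos"].round(4),s["wrist_force"].round(2),s["ft_torque"].round(3),round(s["width"],4),round(s["grasp_force"],1))
p,h=at(.0766); a=att(h,0)
ctrl.move_ptp([*p,.25],a); ctrl.move_gripper(.04,10); sh("above")
ctrl.servo_line([*p,.195],a,.1); 
ctrl.servo_line([*p,.150],a,.06); sh("down")
ctrl.move_gripper(0.0,8); sh("grip8")
ctrl.move_gripper(0.0,25); sh("grip25")
ctrl.servo_line([*p,.154],a,.02); ctrl.sleep(.2); sh("lift")
c=cams.camera("scene"); b=cams.camera("top")
f=lambda i,x,y,w,g:cv2.resize(i["img"][y:y+g,x:x+w,::-1],(400,400),interpolation=cv2.INTER_CUBIC)
cv2.imwrite("pics/g1.png",np.hstack([f(c,280,200,120,120),f(b,190,220,120,120)]))
E
```

```text
above 3.73 [0.5168 0.1014 0.25  ] [-0.02  0.35  0.31] [ 0.065  0.003 -0.009] 0.0402 0.0
down 5.33 [0.5171 0.1014 0.1503] [-0.59  0.68  0.02] [0.017 0.009 0.034] 0.0401 0.0
grip8 5.97 [0.5169 0.1015 0.1501] [0.19 0.19 1.12] [ 0.098  0.022 -0.029] 0.0101 8.0
grip25 6.18 [0.5169 0.1014 0.1501] [-0.85  0.92  0.54] [ 0.138 -0.012 -0.   ] 0.0098 25.0
lift 6.73 [0.5168 0.1014 0.1539] [ 0.64  0.18 -1.44] [0.017 0.024 0.009] 0.0098 25.0
```

View pics/g1.png

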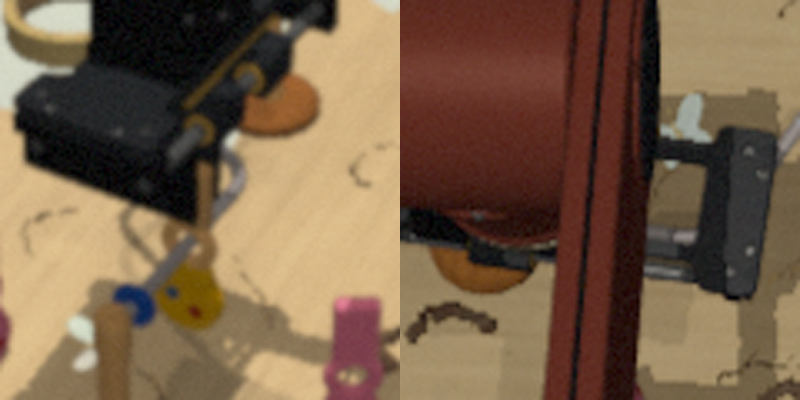

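The wide view shows the tab gripped at left-panel (205,190), with the wire through the ring. Next I'll feel for the centre of the play, sideways and in height.

```bash
cat > drive.py <<'E'
from path import *; from rig import ctrl
def force(n=4):
    F=[]
    for _ in range(n): ctrl.sleep(.02); F.append(ctrl.get_state()["wrist_force"])
    return np.mean(F,0)
def pose(s,lat=0,z=.154):
    p,h=at(s); p=p+lat*np.array([-np.sin(h),np.cos(h)]); return [*p,z],att(h,0)
def loc(F,s):
    h=at(s)[1]; c,k=np.cos(h),np.sin(h); return np.array([F[0]*c+F[1]*k,-F[0]*k+F[1]*c,F[2]])
E
python3 - <<'E'
from drive import *
s=.0766; f0=force(8); print("f0",f0.round(2),ctrl.get_state()["clock"])
def probe(ax,sg):
    for k in range(1,10):
        o=sg*k*.0007; P=pose(s,o,.154) if ax==1 else pose(s,0,.154+o)
        ctrl.servo_line(*P,.02); d=loc(force()-f0,s)
        if abs(d[ax])>1.3: break
    print(ax,sg,o,d.round(2)); ctrl.servo_line(*pose(s),.03)
    return o
for ax,sg in((1,1),(1,-1),(2,1),): probe(ax,sg)
print(ctrl.get_state()["clock"])
E
```

```text
f0 [-0.12 -0.05 -1.09] 6.9667
1 1 0.0049 [ 0.23 -4.05  2.03]
1 -1 -0.0049 [ 0.32  5.28 -1.95]
2 1 0.0049 [-0.06  2.04 -6.06]
14.5667
```

```bash
python3 - <<'E'
from drive import *
f0=np.array([-.12,-.05,-1.09]); lat=0; z=.154; s=.0766; goal=END-.060
while s<goal-1e-6:
    bend=S[0]-.006<s<S[1] or S[2]-.006<s<S[3]
    s=min(goal,s+(.006 if bend else .012)); ctrl.servo_line(*pose(s,lat,z),.035)
    d=loc(force(3)-f0,s)
    if abs(d[1])>1.2: lat+=.0007*np.sign(d[1])
    if abs(d[2])>1.5: z+=.0007*np.sign(d[2])
    print(round(s,3),d.round(1),round(lat*1e3,1),round(z,4))
    if np.abs(d).max()>6: print("STOP"); break
st=ctrl.get_state(); print(st["clock"],st["tool_pos"],st["width"],force(8))
E
```

```text
0.089 [0.1 0.3 0.3] 0.0 0.154
0.101 [-0.4  0.3  0.3] 0.0 0.154
0.113 [-0.1 -0.2  0.7] 0.0 0.154
0.125 [-0.5  0.2  0.8] 0.0 0.154
0.131 [-0.1  0.1  0.5] 0.0 0.154
0.137 [-0.8  0.3  0.2] 0.0 0.154
0.143 [0.4 0.3 0.4] 0.0 0.154
0.149 [-0.2  0.1  0.2] 0.0 0.154
0.155 [ 0.2  0.7 -0.2] 0.0 0.154
0.161 [-0.3  0.3  0.1] 0.0 0.154
0.173 [-0.1  0.3  0.1] 0.0 0.154
0.185 [0.2 0.3 0.4] 0.0 0.154
0.197 [-0.1  0.2 -0. ] 0.0 0.154
0.209 [-0.2  0.2  0.2] 0.0 0.154
0.221 [-0.2  0.2  0.2] 0.0 0.154
0.233 [0.4 0.2 0.5] 0.0 0.154
0.245 [-0.1  0.1  0.5] 0.0 0.154
0.251 [-0.2  0.3  0.2] 0.0 0.154
0.257 [0.3 0.5 0.1] 0.0 0.154
0.263 [ 0.1 -0.1  0.1] 0.0 0.154
0.269 [ 0.6 -0.3  0.3] 0.0 0.154
0.275 [-0.4  0.2 -0.1] 0.0 0.154
0.281 [ 0.3 -0.4 -0.7] 0.0 0.154
0.293 [ 0.2  0.  -0.2] 0.0 0.154
0.305 [ 0.3 -0.1  0.3] 0.0 0.154
0.317 [-0.1  0.7  0.1] 0.0 0.154
0.324 [-0.6  0.2  0.2] 0.0 0.154
27.3083 [ 0.60988805 -0.09315546  0.1539917 ] 0.00986208072490056 [ 0.16738205 -0.04504429 -1.21444239]
```

It has met no contact so far. Next is the catch, in small steps, and then feeling for the stop.

```bash
cat >> drive.py <<'E'
E
python3 - <<'E'
from drive import *
f0=np.array([0,-.05,-1.12]); s=END-.060
while s<END+.003:
    near=s>END-.013
    s+=.0008 if near else .003; ctrl.servo_line(*pose(s),.02 if near else .03)
    d=loc(force(3)-f0,s); print(round((s-END)*1e3,1),d.round(1))
    if np.abs(d).max()>7: print("STOP"); break
    if near and d[0]<-1.5: print("contact"); break
st=ctrl.get_state(); print(st["clock"],st["tool_pos"],st["width"])
from rig import cams; import cv2
c=cams.camera("scene"); cv2.imwrite("pics/k.png",cv2.resize(c["img"][130:260,290:430,::-1],(646,600),interpolation=cv2.INTER_CUBIC))
E
```

```text
-57.0 [-0.1  0.2 -0.3]
-54.0 [ 0.4 -0.7  0.4]
-51.0 [0.1 0.7 0.1]
-48.0 [-0.1 -0.1  0.5]
-45.0 [0. 0. 0.]
-42.0 [-0.  -0.7  0.1]
-39.0 [-1.4 -0.8  0.3]
-36.0 [-1.3 -0.2  0.9]
-33.0 [-1.3  0.9  0.1]
-30.0 [-2.2 -0.6  0.9]
-27.0 [-0.1 -2.6  1.3]
-24.0 [-0.1 -2.6  0.1]
-21.0 [ 0.  -1.7 -0.2]
-18.0 [-0.2 -2.7  0.1]
-15.0 [0.2 0.3 0.9]
-12.0 [-0.3  0.  -0.1]
-11.2 [ 0.3 -0.2  0.2]
-10.4 [-0.3 -0.7  0.1]
-9.6 [-0.1  0.5 -0.2]
-8.8 [-0.  -0.5 -0.4]
-8.0 [0.3 0.  0.2]
-7.2 [-0.3 -0.3 -0.3]
-6.4 [-2.   0.1  0.6]
contact
34.3417 [ 0.60152706 -0.14560228  0.15398915] 0.009839846683150669
```

View pics/k.png

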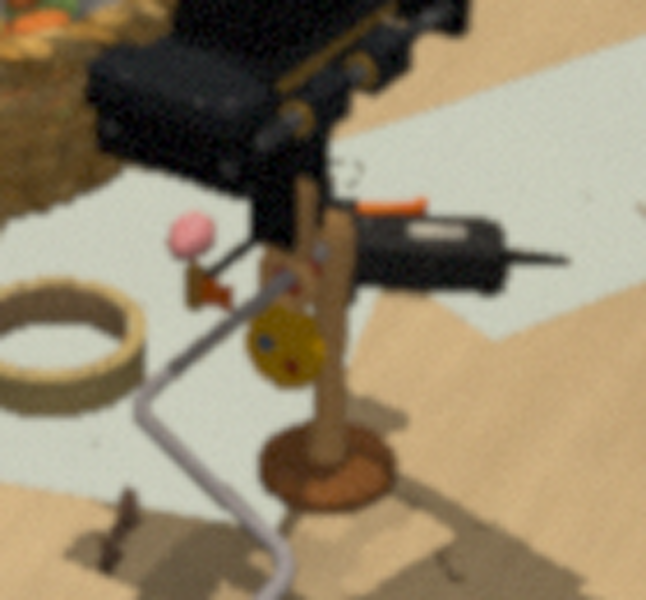

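The catch closed behind the ring (flap at (215,290), hanger at (290,300)) and the hanger touches the stop. I'll lower it onto the wire, release and back away upward.

```bash
python3 - <<'E'
from drive import *; from rig import cams; import cv2
s=END-.0064; f0=np.array([0,-.05,-1.12])
for z in(.153,.152,.151,.1505,.150,.1495,.149):
    ctrl.servo_line(*pose(s,0,z),.02); d=loc(force(3)-f0,s); print(z,d.round(1))
    if d[2]>1.0: break
ctrl.move_gripper(.0098,5); print(loc(force(4)-f0,s).round(1))
ctrl.move_gripper(.03); print(loc(force(4),s).round(1),ctrl.get_state()["width"])
ctrl.servo_line(*pose(s,0,.20),.06); p,a=pose(s,0,.32); ctrl.servo_line(p,a,.15)
p=[.45,-.35,.32]; ctrl.move_ptp(p,a)
print(ctrl.get_state()["clock"])
c=cams.camera("scene"); b=cams.camera("top")
f=lambda i,x,y,w:cv2.resize(i["img"][y:y+w,x:x+w,::-1],(400,400),interpolation=cv2.INTER_CUBIC)
cv2.imwrite("pics/e.png",np.hstack([f(c,310,150,90),f(b,355,205,80)]))
E
```

```text
0.153 [-3.   0.5  1.4]
[-3.4  0.3  1.6]
[ 0.1 -0.1  0.3] 0.030092713240631484
38.6
```

View pics/e.png

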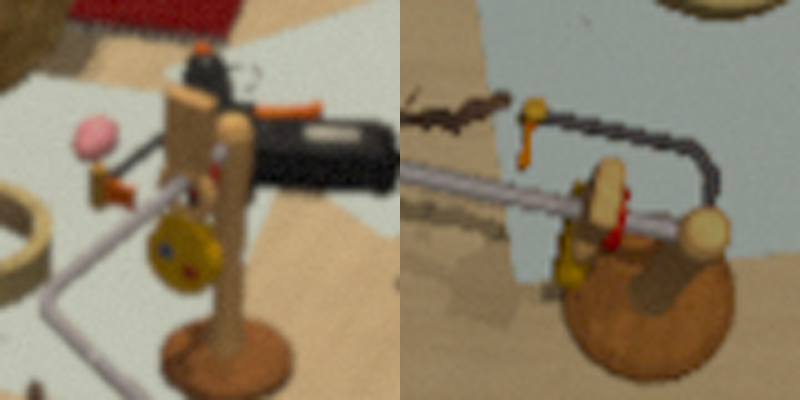

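```bash
python3 - <<'E'
from path import *; from h import *; from rig import cams,ctrl; import cv2
c=cams.camera("top"); hsv=cv2.cvtColor(c["img"],cv2.COLOR_RGB2HSV); D=c["depth"]
e3=e[2]; n=np.array([-e3[1],e3[0]])
def show(nm,m,box):
    x0,y0,x1,y1=box; k=np.zeros_like(m); k[y0:y1,x0:x1]=m[y0:y1,x0:x1]; v,u=np.nonzero(k); z=D[v,u]; g=z>0
    X=np.c_[(u-c["cx"])/c["fx"]*z,(v-c["cy"])/c["fy"]*z,z][g]; W=(X-c["t"])@c["R"]
    W=W[(W[:,2]>.07)]; sa=(W[:,:2]-c2)@e3-np.linalg.norm(stop-c2); la=(W[:,:2]-c2)@n
    for zr in((.07,.11),(.11,.135),(.135,.15),(.15,.172),(.172,.19)):
        q=(W[:,2]>zr[0])&(W[:,2]<=zr[1])
        if q.sum()>2: print(nm,zr,q.sum(),"s mm",(1e3*np.percentile(sa[q],[5,50,95])).round(1),"lat",(1e3*np.percentile(la[q],[5,50,95])).round(1))
H,Sa,V=hsv[...,0],hsv[...,1],hsv[...,2]
B=(380,232,405,268)
show("red",((H<6)|(H>174))&(Sa>150),B); show("tab/egg",(H>8)&(H<35)&(Sa>60),B)
E
```

```text
red (0.11, 0.135) 5 s mm [-1.4  2.3  4. ] lat [-10.9 -10.2  -4.2]
red (0.135, 0.15) 8 s mm [0.  1.9 3. ] lat [-10.3  -7.6   3.5]
tab/egg (0.07, 0.11) 42 s mm [-13.  -10.4  -4.3] lat [-18.7 -14.6  11.8]
tab/egg (0.11, 0.135) 33 s mm [-12.9 -10.8  -4.5] lat [-15.1 -12.   10.6]
tab/egg (0.135, 0.15) 26 s mm [-34.   -9.2   1.5] lat [-12.4  -3.   17.3]
tab/egg (0.15, 0.172) 24 s mm [-12.8 -11.8  -5.3] lat [-13.3 -11.3   1.7]
tab/egg (0.172, 0.19) 78 s mm [-12.1  -7.9  -3.4] lat [-12.   -2.7   7. ]
```

The tab centre looks 1–2 mm short of the contact pose and slightly yawed, because it was released about 3 mm high and dropped. There's time to regrip lightly at hanging height, nudge it to the stop and release.

```bash
python3 - <<'E'
from drive import *; from rig import cams; import cv2
s=END-.0074
p,a=pose(s,0,.25); ctrl.move_ptp(p,a); ctrl.servo_line(*pose(s,0,.19),.1); ctrl.servo_line(*pose(s,0,.150),.05)
f0=force(5); ctrl.move_gripper(0,5); print(loc(force(4)-f0,s).round(1),ctrl.get_state()["width"])
for k in range(8):
    s+=.0005; ctrl.servo_line(*pose(s,0,.150),.02); d=loc(force(4)-f0,s); print(round((s-END)*1e3,1),d.round(1))
    if d[0]<-1.8: break
ctrl.move_gripper(.03); print(loc(force(4)-f0,s).round(1),ctrl.get_state()["clock"])
ctrl.servo_line(*pose(s,0,.20),.06); p,a=pose(s,0,.30); ctrl.servo_line(p,a,.15); ctrl.move_ptp([.45,-.35,.32],a)
print(ctrl.get_state()["clock"])
c=cams.camera("scene"); b=cams.camera("top")
f=lambda i,x,y,w:cv2.resize(i["img"][y:y+w,x:x+w,::-1],(400,400),interpolation=cv2.INTER_CUBIC)
cv2.imwrite("pics/e2.png",np.hstack([f(c,310,150,90),f(b,355,205,80)]))
E
```

```text
[ 0.4 -0.   0.9] 0.010232777560355306
-6.9 [-1.  -0.2  1.1]
-6.4 [-2.6 -0.1  1.5]
[0.1 0.6 0. ] 43.5167
46.3167
```

View pics/e2.png

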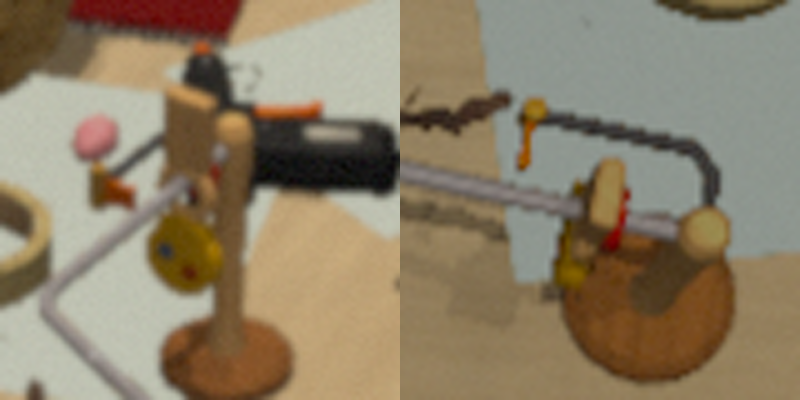

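The picture shows the hanger at the red stop (right panel, tab (605,195), stop (622,215)). The flap is shut behind it at (525,145), and the gripper is clear. The stop was felt again at the same place (-6.4 mm).

```bash
python3 -c "
from rig import sign_off; print(sign_off())"
```

```text
the job is handed in; nothing more can be done
None
```

The yellow hanger now hangs against the red end stop, with the orange catch sprung shut behind it and the gripper well clear; the job was handed in at about 46 s, and I saw no verdict.

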